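# Unlock and park the filter slide

### The job

Move the green filter on the optics slide to its parked end: grip the green T-knob of the locking plunger, pull it up against its spring and twist it clockwise (seen from above) until you feel the sprung stop, without forcing it, and ease it down into the rest pocket so that it stays retracted. Then take the steel handle post and slide the carriage gently to the far end until it just rests against the rubber buffer, and let go. Do not touch the filter, and leave the other things on the table where they are.

Things in the scene. Friction and masses are not known exactly. Their poses are not given: they have to be found in the camera images.
- slide: Index slide, fixed to the table: black base 180 x 330 x 12 mm with a rail along its y axis. Origin on the table (z = 0) under the plunger's vertical axis; x points from the plunger across the rail, y along the rail from the plunger to the parked end, z up. Base: x -40 to 140, y -50 to 280 mm. A bridge, x -32 to 30, y -30 to 30 mm, top 60 mm up, carries the plunger.
- knob: Green T-knob: bar 44 mm long (its x), 14 mm wide (its y: grip across this), 22 mm tall. Origin at the bar's centre, on the plunger's vertical axis, 105 mm above the table when locked, 114 mm in the rest pocket. It only slides up and down and turns about the vertical; locked, the bar lies along the slide's x. Over 20 N between plunger and ring, tabs, slot walls, end stop or carriage hole harms it.
- pin (a point): Middle of the underside of the knob's steel cross pin, 45 mm below the knob's origin; pin 6 mm square, parallel to the bar, 58 mm long. Locked, it lies in a slot whose walls stop it turning until lifted 5 mm. Lifted 13 to 16 mm (hard stop at 18 mm) it turns freely clockwise seen from above, passing over a brass lip 12 mm above the locked height, to a sprung red stop tab.
- plunger: The locking plunger under the knob; origin at its lower end on the axis, 37 mm up when locked, 9 mm diameter, then in a hole of the carriage's steel tongue; free of it when lifted 7 mm or more. The spring presses it down with 6 N when locked, plus 0.3 N per mm of lift.
- ring_centre (a point): Plunger's axis level with the locked pin's underside, 60 mm up. Round it, up to 82 mm high and 28 mm out, are the brass rest ring and red stop tabs. The rest pocket, floor 9 mm above this point, lies between lip and tab. Its middle is 0.62 to 1.38 rad clockwise from the locked position: set by hand, not measured. Let down before the lip, the pin stays 5 mm up or less and the carriage locked.
- tabs (a point): Plunger's axis at the height of the top of the red stop tabs, 82 mm up (the point does not turn with them). The two tabs stand just past the pockets and are sprung, 8 Nm per rad of turn; 0.1 Nm is a clear feel. At first contact the pin is about 0.06 rad past the pocket's middle; the pocket leaves the pin about 0.06 rad of play each way.
- handle (a point): Point on the axis of the carriage's handle post, 85 mm up. Upright steel post, 16 mm diameter, 52 to 104 mm above the table; slide x 48, y 85 mm at the start, y 175 mm when the carriage meets the buffer. The carriage moves only along the slide's y, with about 2.5 N of friction.
- buffer_face (a point): Centre of the face of the black rubber buffer (16 mm diameter) at the slide's far end: slide x 65, y 215 mm, 41 mm up. The buffer yields 1 mm per 1.5 N. The carriage meets it after 90 mm of travel.
- buffer: The sprung rubber buffer; its origin coincides with the slide's while it is not pressed. Meet it with less than 15 N.
- carriage: The black carriage with the post and filter, block 58 x 80 x 22 mm, top 52 mm up. Its origin is at the slide's origin at the start and moves along the slide's y axis with it (90 mm when it meets the buffer).
- filter: Green glass filter in a black frame standing on the carriage behind the post: 12 mm thick, 64 mm along the slide's y, 52 to 132 mm above the table, its centre 38 mm in slide x beyond the post's axis. Not to be touched. Its origin coincides with the carriage's.
- mug: White mug, 80 mm wide, 85 mm tall, origin under its centre. Leave alone.
- driver: Screwdriver with red handle, 170 mm long, lying along its x. Leave alone.
- lens_tube: Black lens tube, 31 mm diameter, 45 mm tall, origin under its centre. Leave alone.
- screw_tray: Blue screw tray 100 x 140 x 30 mm, origin under its centre. Leave alone.
- mirror_mount: Black mirror mount on a post, 132 mm tall, base 50 x 60 mm, origin under its centre. Leave alone.
- beam_block: Steel beam block on a round foot, 60 mm wide, 85 mm tall, origin under its centre. Leave alone.

How it is judged:
By the outcome, as a careful person would: the job done as asked, in the order asked, and still so for the second after the job is handed in, with the robot touching nothing.
It also fails if it takes over 70 s, if anything falls off the work surface, if the arm or the gripper's body presses on something with over 40 N, if the wrist force passes 120 N, or if a joint passes its speed limit or range.

### The arm

A 6-joint arm with a two-finger parallel gripper is mounted at the origin on the work surface. World frame = base frame: x ahead of the robot, y to its left, z up, the work surface at z = 0. Lengths are in m, angles in degrees, forces in N, time in s.
With the tool pointing down it reaches from about 0.35 to 0.975 m from the base axis. Payload 7.1 kg.
Tool frame: the origin (TCP) lies on the centre line of the jaws, within the pads' length; the fingertips stand 8 mm ahead of it and the grasp point (between the pads) lies 11 mm behind it; z points along the fingers, y is the line along which they close (so a half turn about z gives the same grasp; the last joint's range is limited). The gripper opens to 88 mm and grips with 3 to 60 N. Pads are 20 mm wide; open, the fingers measure 115 mm over their backs; the gripper's body (75 mm by 178 mm) begins 61 mm behind the grasp point.
Start: joints at [-73.969, 24.242, 93.386, -0, 62.372, -1.089], TCP at [0.184, -0.597, 0.231] pointing down, gripper open.
Joint ranges: [-172.04, 172.04], [-51.8, 120.97], [4.93, 147.93], [-75.15, 255.16], [6.16, 154.13], [-145.62, 145.62]. Speed limits (degrees/s): [136.94, 136.94, 172.46, 180, 180, 180].

### API

Orientations are given as a 3x3 rotation matrix whose columns are the frame's x, y, z axes.
In Python, from plant import readout, vision, finish_job gives the robot as it stands.
- The arm moves only by the shell command python3 -m pendant 'ROWS' [FORCE]. ROWS is JSON, a list of rows, each a list of 7 numbers: the shift along the tool's x, y, z in mm, then the turn, a rotation vector about the tool's x, y, z in rad, then the opening in per cent of the stroke, from 0 (shut) to 100 (fully open). In form: [[dx, dy, dz, wx, wy, wz, grip], ...]. A call has 1 to 20 rows; each row shifts and turns the commanded pose from where the row before left it, along the tool's axes as they then stand; what a row does not reach is not made up. A row lasts 1/8 s, in which the tool goes at most 62.5 mm and 10.7 degrees, less where a joint would pass 70% of its speed; a pose out of reach is approached as far as the arm can. A call with a gripper value outside its range is refused whole. The fingers move at their own pace and stop on an object; FORCE is the grip in N (left out, the last holds). Time passes only in rows, so rows that do not move let the fingers close. It gives the time, the measured TCP pose, the force, the opening and the grip force at its end, in the units of the state.
- readout.read_state(): the state, without advancing time (a new reading comes with each control period).
- vision.capture(name): name is "side" or "top"; returns a dict with "img" (384x512x3 uint8, red, green, blue), "vfov" (degrees; the focal length in pixels is half the picture's height over the tangent of half this angle, whatever the lens; pixels are square), "cx", "cy" (the principal point, pixels), "R" (3x3) and "t" (3): a world point X has camera coordinates R X + t. Camera axes: x right, y down, z forward; pixel columns grow to the right and rows downward; lengths in m; the calibration is good to about 2 mm. A picture is of the moment at which its call begins. There is no depth.
- finish_job(): hands the job in; it is judged then, once.
The state is a dict: "time": time; "joint_positions": joint angles; "joint_velocities": joint speeds; "effort": joint torques, N m; "eef_pos": TCP position; "ee_rot": TCP orientation; "contact_force": force on the tool from outside, world axes, zero at the start; "wrist_torque": the same for the moment, N m; "grip_width": finger opening in m; "grip_force": force on a finger pad.
Only numpy, scipy, OpenCV 4.12 (cv2) and the standard library are available. Lean on these libraries where they do the work, as an engineer would, in place of code of your own. Each camera call takes 0.05 s, during which the arm holds its last target. There are 200 camera calls.

## Working session

There is one attempt and no reset: what is moved stays moved. The work goes in short steps, Python scripts to look and compute and a shell command to move; the robot and the scene stay as the last step left them, time stands still between calls to the robot, and variables do not carry over. Pictures are saved under pics/ and viewed, at most 10 in all, crops included, and the job is handed in when it is done.

```bash
ls; mkdir -p pics
python3 - <<'E'
from plant import readout, vision
import cv2, numpy as np
for n in ("top","side"):
    c=vision.capture(n); cv2.imwrite(f"pics/{n}0.png",cv2.resize(c["img"][:,:,::-1],None,fx=1.5,fy=1.5))
    print(n,c["vfov"],c["cx"],c["cy"],np.round(c["R"],4).tolist(),np.round(c["t"],4).tolist(),[k for k in c])
s=readout.read_state();print(s["time"],s["eef_pos"],s["ee_rot"],s["grip_width"],s["contact_force"])
E
```

```text
pics
top 45.203053544609354 253.84487598729686 190.17409939018344 [[0.0074, -1.0, -0.0058], [-0.9929, -0.0066, -0.1188], [0.1187, 0.0066, -0.9929]] [-0.0144, 0.5427, 1.501] ['img', 'vfov', 'cx', 'cy', 'R', 't']
side 52.6428204005888 255.1834962270046 186.23145092262487 [[-0.9841, -0.1773, 0.003], [-0.1166, 0.6341, -0.7645], [0.1337, -0.7527, -0.6447]] [0.5354, 0.1336, 0.981] ['img', 'vfov', 'cx', 'cy', 'R', 't']
0.1 [ 0.1838498  -0.59685282  0.22999109] [[ 9.55708495e-01  2.94314684e-01 -3.74341332e-04]
 [ 2.94314921e-01 -9.55707605e-01  1.30460654e-03]
 [ 2.62040040e-05 -1.35699779e-03 -9.99999079e-01]] 0.08791571596821755 [-0.85397522  0.06646979  0.15482366]
```

View pics/top0.png

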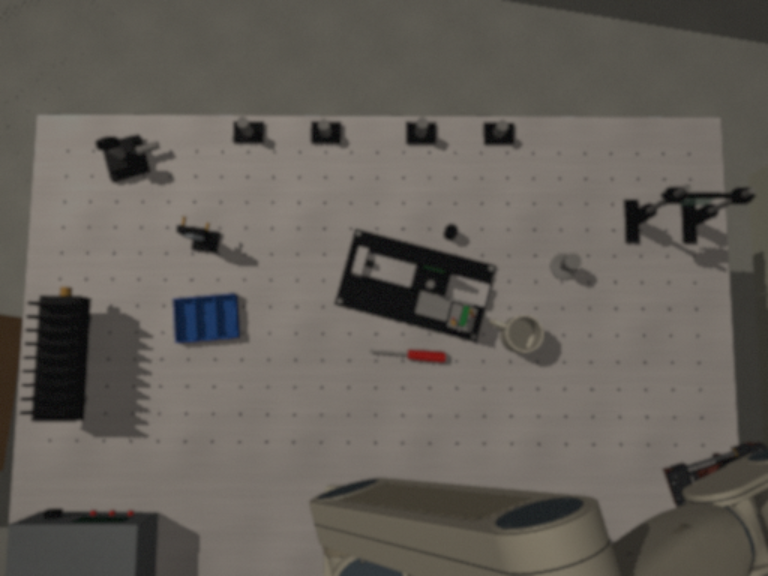

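View pics/side0.png

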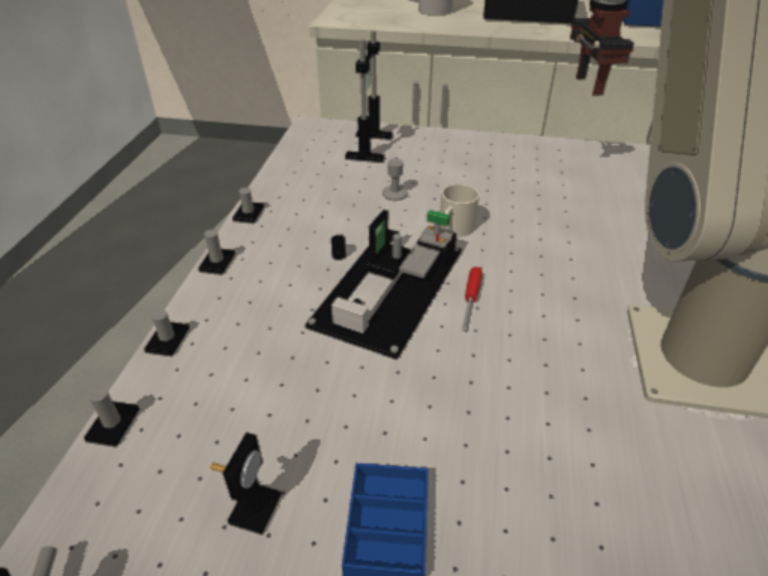

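The top view shows the slide with corners near (357,231), (496,266), (478,341) and (336,303), and the knob near (464,315) beside the mug. The side view shows the knob near (438,217). Next: enlarged crops.

Run:
```python
from plant import vision
import cv2, numpy as np
a=vision.capture("top")["img"][145:235,215:375,::-1]
b=vision.capture("side")["img"][130:240,200:330,::-1]
cv2.imwrite("pics/t1.png",cv2.resize(a,None,fx=5,fy=5,interpolation=cv2.INTER_CUBIC))
cv2.imwrite("pics/s1.png",cv2.resize(b,None,fx=5,fy=5,interpolation=cv2.INTER_CUBIC))
```

```text
(no output)
```

View pics/t1.png

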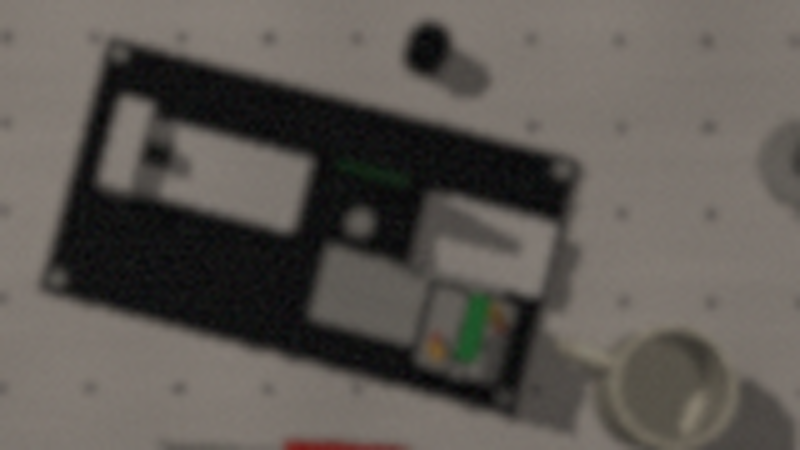

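View pics/s1.png

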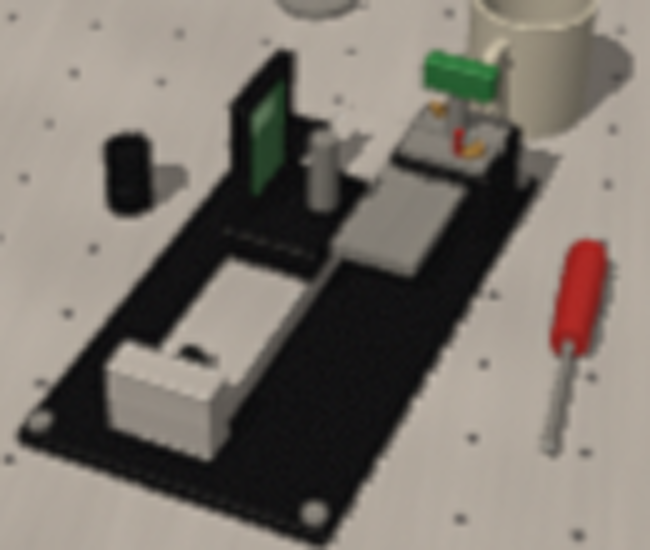

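The top crop shows the base corners at (112,40), (578,163), (45,290) and (515,410), the knob's bar centre at (475,327) and the post top at (360,222). The side crop shows corners at (20,437), (325,542) and (540,180), the knob centre at (461,77) and the post top at (323,135).

```bash
cat > h.py <<'E'
from plant import vision, readout
import numpy as np
from scipy.optimize import least_squares
def cam(n):
    c=vision.capture(n); return c
def proj(c,X):
    p=np.asarray(X)@np.array(c["R"]).T+c["t"]; f=192/np.tan(np.radians(c["vfov"]/2))
    return np.c_[f*p[...,0]/p[...,2]+c["cx"],f*p[...,1]/p[...,2]+c["cy"]]
def S(q,P):
    P=np.array(P,float)/1000; c,s=np.cos(q[2]),np.sin(q[2])
    return np.c_[q[0]+c*P[:,0]-s*P[:,1],q[1]+s*P[:,0]+c*P[:,1],P[:,2]]
E
python3 - <<'E'
from h import *
T,D=cam("top"),cam("side")
tp=np.array([[112,40],[578,163],[45,290],[515,410],[475,327],[360,222]]);tm=[[140,280,12],[140,-50,12],[-40,280,12],[-40,-50,12],[0,0,116],[48,85,104]]
sp=np.array([[20,437],[325,542],[540,180],[461,77],[323,133]]);sm=[[140,280,12],[-40,280,12],[-40,-50,12],[0,0,105],[48,85,104]]
tp=(tp+.5)/5-.5+[215,145]; sp=(sp+.5)/5-.5+[200,130]
def r(q,w=0): 
    a=(proj(T,S(q,tm))-tp);b=(proj(D,S(q,sm))-sp)
    return (a if w==1 else b if w==2 else np.r_[a,b]).ravel()
for w in (0,1,2):
    q=least_squares(r,[.55,-.15,-.25],args=(w,),loss="soft_l1").x
    print(w,q.round(4),r(q).reshape(-1,2).round(1).tolist())
    if w==0:
        np.save("q.npy",q)
        s=readout.read_state(); R=s["ee_rot"]
        c,n=np.cos(q[2]),np.sin(q[2])
        print("d tool mm",(R.T@(np.array([q[0],q[1],.2])-s["eef_pos"])*1000).round(1), "slide yaw deg",np.degrees(q[2]))
E
```

```text
0 [ 0.471  -0.1854 -0.2502] [[-1.0, -0.7], [0.1, -0.9], [-1.5, 0.3], [-0.0, 1.3], [-0.1, 0.2], [0.0, 0.0], [-1.0, -1.2], [0.5, -1.0], [0.1, -0.9], [-0.1, -0.2], [0.4, 0.5]]
d tool mm [ 395.6 -309.    30.6] slide yaw deg -14.334251858011688
1 [ 0.4709 -0.1864 -0.2517] [[-0.6, -0.8], [0.5, -0.9], [-1.2, 0.2], [0.3, 1.4], [0.2, 0.2], [0.4, 0.0], [-1.0, -1.6], [0.5, -1.3], [0.1, -1.1], [0.0, -0.4], [0.5, 0.3]]
2 [ 0.4709 -0.1828 -0.2487] [[-1.8, -0.6], [-0.7, -1.0], [-2.3, 0.4], [-0.7, 1.3], [-0.9, 0.2], [-0.8, 0.1], [-1.1, -0.4], [0.6, -0.2], [0.0, -0.4], [-0.1, 0.3], [0.4, 1.1]]
```

```bash
python3 -m pendant '[[33,-25.8,0,0,0,0,50],[33,-25.8,0,0,0,0,50],[33,-25.8,0,0,0,0,50],[33,-25.8,0,0,0,0,50],[33,-25.8,0,0,0,0,50],[33,-25.8,0,0,0,0,50],[33,-25.8,0,0,0,0,50],[33,-25.8,0,0,0,0,50],[33,-25.8,0,0,0,0,50],[33,-25.8,0,0,0,0,50],[33,-25.8,0,0,0,0,50],[33,-25.8,0,0,0,0,50]]' 20
python3 -m pendant '[[0,0,0,0,0,-0.18,50],[0,0,0,0,0,-0.18,50],[0,0,0,0,0,-0.18,50],[0,0,0,0,0,-0.18,50],[0,0,0,0,0,-0.18,50],[0,0,0,0,0,-0.18,50],[0,0,0,0,0,-0.18,50],[0,0,0,0,0,-0.18,50],[0,0,0,0,0,-0.18,50],[0,0,0,0,0,-0.18,50],[0,0,0,0,0,-0.18,50],[0,0,0,0,0,-0.18,50],[0,0,0,0,0,-0.18,50],[0,0,0,0,0,-0.18,50],[0,0,0,0,0,-0.07,50],[0,0,0,0,0,0,50],[0,0,0,0,0,0,50]]'
cat > st.py <<'E'
from h import *
q=np.load("q.npy"); s=readout.read_state(); R=np.array(s["ee_rot"])
c,n=np.cos(q[2]),np.sin(q[2]); B=np.array([[c,-n,0],[n,c,0],[0,0,1]])
p=B.T@(np.array(s["eef_pos"])-[q[0],q[1],0])*1000
print("t",round(s["time"],2),"tcp slide mm",p.round(1),"grasp",(p-11*(B.T@R[:,2])).round(1),"yaw tool x in slide rad",round(np.arctan2(*(B.T@R[:,0])[[1,0]]),3),"tilt",R[2].round(4))
print("F slide",(B.T@s["contact_force"]).round(1),"M slide",(B.T@s["wrist_torque"]).round(2),"w",round(s["grip_width"]*1000,1),"gf",round(s["grip_force"],1),"j",np.round(s["joint_positions"],1))
E
python3 st.py
```

```text
time: 1.8
eef_pos: [0.472, -0.1836, 0.2308]
ee_rot: [[0.956, 0.294, 0.0], [0.294, -0.956, -0.0], [0.0, 0.0, -1.0]]
contact_force: [0.8, -0.9, 0.6]
grip_width: 0.0442
grip_force: 0.0
time: 3.92
eef_pos: [0.4713, -0.1848, 0.2307]
ee_rot: [[-0.968, 0.252, 0.0], [0.252, 0.968, -0.0], [-0.0, -0.0, -1.0]]
contact_force: [-0.4, 0.3, -0.0]
grip_width: 0.0434
grip_force: 0.0
t 3.92 tcp slide mm [2.000e-01 6.000e-01 2.307e+02] grasp [2.000e-01 6.000e-01 2.417e+02] yaw tool x in slide rad 3.138 tilt [-0. -0. -1.]
F slide [-0.5  0.2 -0. ] M slide [ 0.06 -0.11  0.04] w 43.4 gf 0.0 j [-22.8  14.3 108.2   0.   57.5 -98.2]
```

```bash
python3 -m pendant '[[0,0,20,0,0,0,40],[0,0,30,0,0,0,40],[0,0,30,0,0,0,40],[0,0,25,0,0,0,40],[0,0,15,0,0,0,40],[0,0,10,0,0,0,40],[0,0,4,0,0,0,40],[0,0,0,0,0,0,40],[0,0,0,0,0,0,40]]' 5
python3 st.py
python3 - <<'E'
from plant import vision
import cv2, numpy as np
a=vision.capture("top")["img"][180:240,280:340,::-1]
b=vision.capture("side")["img"][110:180,260:330,::-1]
cv2.imwrite("pics/c2.png",np.hstack([cv2.resize(x,(400,400),interpolation=cv2.INTER_CUBIC) for x in (a,b)]))
E
```

```text
time: 5.05
eef_pos: [0.4718, -0.185, 0.0973]
ee_rot: [[-0.968, 0.25, 0.001], [0.25, 0.968, -0.0], [-0.001, -0.0, -1.0]]
contact_force: [0.7, -0.1, -0.3]
grip_width: 0.0352
grip_force: 0.0
t 5.05 tcp slide mm [ 0.7  0.5 97.3] grasp [  0.7   0.5 108.3] yaw tool x in slide rad 3.139 tilt [-1.2e-03 -2.0e-04 -1.0e+00]
F slide [ 0.7  0.1 -0.3] M slide [ 0.07 -0.13  0.02] w 35.2 gf 0.0 j [-22.8  26.3 113.1  -0.   40.6 -98.3]
```

View pics/c2.png

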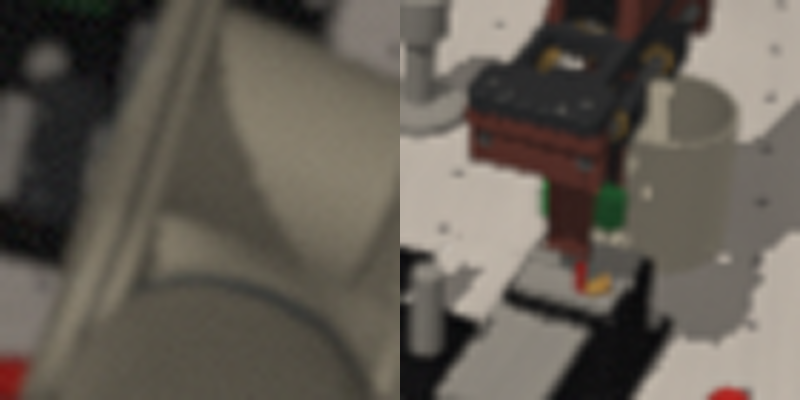

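The finger stands in front of the green knob; in the right half green shows at 543–552 and 597–626, finger at 552–600. I'll check the x centring against the model.

```bash
python3 - <<'E'
from h import *
q=np.load("q.npy");D=cam("side")
P=[[22,7,105],[-22,7,105],[22,-7,105],[-22,-7,105]]+[[.7+s*10,y,105] for y in(17.6,31) for s in(1,-1)]
u=proj(D,S(q,P)); print(((u-[260,110]+.5)*400/70+[400,0]).round(0).tolist())
E
python3 -m pendant '[[0,0,0,0,0,0,20],[0,0,0,0,0,0,12],[0,0,0,0,0,0,8],[0,0,0,0,0,0,8],[0,0,0,0,0,0,8]]' 5; python3 st.py
```

```text
[[538.0, 198.0], [621.0, 219.0], [548.0, 184.0], [630.0, 205.0], [552.0, 215.0], [589.0, 224.0], [542.0, 229.0], [580.0, 238.0]]
time: 5.82
eef_pos: [0.4713, -0.1852, 0.0968]
ee_rot: [[-0.968, 0.25, 0.0], [0.25, 0.968, -0.0], [-0.0, -0.0, -1.0]]
contact_force: [-2.0, -4.6, 0.4]
grip_width: 0.0139
grip_force: 5.0
t 5.83 tcp slide mm [ 0.3  0.3 96.8] grasp [  0.3   0.3 107.8] yaw tool x in slide rad 3.139 tilt [-2.e-04 -4.e-04 -1.e+00]
F slide [-0.8 -4.9  0.4] M slide [-0.72 -0.03 -0.01] w 13.9 gf 5.0 j [-22.8  26.3 113.1  -0.   40.6 -98.3]
```

```bash
python3 -m pendant '[[0,-0.5,0,0,0,0,8],[0,0,0,0,0,0,8],[0,0,0,0,0,0,8]]' 5 >/dev/null; python3 st.py; python3 -m pendant '[[0,-0.5,0,0,0,0,8],[0,0,0,0,0,0,8],[0,0,0,0,0,0,8]]' >/dev/null; python3 st.py
```

```text
t 6.2 tcp slide mm [ 0.3  0.1 96.8] grasp [3.000e-01 1.000e-01 1.078e+02] yaw tool x in slide rad 3.139 tilt [-2.e-04 -0.e+00 -1.e+00]
F slide [ 0.6 -2.5  2.1] M slide [-0.49 -0.03  0.01] w 13.6 gf 5.0 j [-22.8  26.3 113.1   0.   40.6 -98.3]
t 6.58 tcp slide mm [ 0.2 -0.1 96.7] grasp [  0.2  -0.2 107.7] yaw tool x in slide rad 3.139 tilt [-1.e-04  3.e-04 -1.e+00]
F slide [-0.3  0.1  3.5] M slide [ 0.26 -0.1  -0.07] w 13.8 gf 5.0 j [-22.9  26.3 113.1   0.   40.6 -98.4]
```

Run:
```python
from plant import vision
import cv2, numpy as np
b=vision.capture("side")["img"][110:180,260:330,::-1]
cv2.imwrite("pics/c3.png",cv2.resize(b,(560,560),interpolation=cv2.INTER_CUBIC))
```

```text
(no output)
```

View pics/c3.png

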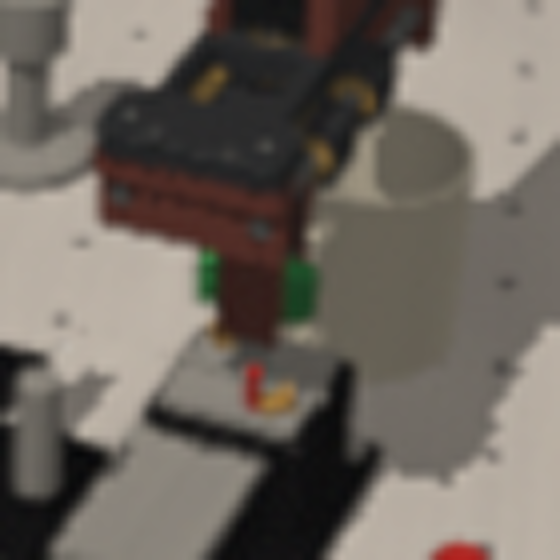

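In this crop (8×) the green runs 197–318 and the finger 217–282, about 2 mm toward −x of centre. I'll open a little, shift 1.5 mm, regrip and lift.

```bash
python3 -m pendant '[[0,0,0,0,0,0,24],[0,0,0,0,0,0,24],[-1.5,0,0,0,0,0,24],[0,0,0,0,0,0,24],[0,0,0,0,0,0,8],[0,0,0,0,0,0,8],[0,0,0,0,0,0,8]]' 5 >/dev/null; python3 st.py;  python3 -m pendant '[[0,0,0,0,0,0,5],[0,0,0,0,0,0,5],[0,0,0,0,0,0,5]]' 35 >/dev/null; python3 st.py
python3 -m pendant '[[0,0,-2,0,0,0,5],[0,0,-2,0,0,0,5],[0,0,-1,0,0,0,5],[0,0,0,0,0,0,5]]' >/dev/null; python3 st.py
```

```text
t 7.5 tcp slide mm [ 1.7 -0.3 96.7] grasp [  1.7  -0.3 107.7] yaw tool x in slide rad 3.139 tilt [-0.e+00  2.e-04 -1.e+00]
F slide [-0.5  2.1  0.1] M slide [ 0.37 -0.16 -0.01] w 14.0 gf 5.0 j [-22.8  26.4 112.9   0.   40.7 -98.4]
t 7.88 tcp slide mm [ 1.6 -0.3 96.7] grasp [  1.6  -0.3 107.7] yaw tool x in slide rad 3.139 tilt [ 1.e-04  1.e-04 -1.e+00]
F slide [ 0.4  2.9 -0.8] M slide [ 0.55 -0.19 -0.02] w 13.8 gf 35.0 j [-22.8  26.4 112.9   0.   40.7 -98.4]
t 8.38 tcp slide mm [  1.5  -0.3 101.6] grasp [  1.5  -0.3 112.6] yaw tool x in slide rad 3.139 tilt [ 3.e-04  1.e-04 -1.e+00]
F slide [ 2.6  3.7 -8.4] M slide [ 0.66 -0.56  0.03] w 13.8 gf 35.0 j [-22.8  25.9 112.8   0.   41.3 -98.4]
```

```bash
python3 -m pendant '[[0,0.3,-2,0,0,0,5],[0,0.2,-2,0,0,0,5],[0,0,-2,0,0,0,5],[0,0,-2,0,0,0,5],[0,0,-1.8,0,0,0,5],[0,0,0,0,0,0,5],[0,0,0,0,0,0,5]]' >/dev/null; python3 st.py
python3 -m pendant '[[0,0,0,0,0,0.05,5],[0,0,0,0,0,0.05,5],[0,0,0,0,0,0.05,5],[0,0,0,0,0,0.05,5],[0,0,0,0,0,0.0,5]]' >/dev/null; python3 st.py
```

```text
t 9.25 tcp slide mm [  1.6  -0.  111.4] grasp [  1.6  -0.  122.4] yaw tool x in slide rad 3.139 tilt [ 2.e-04 -2.e-04 -1.e+00]
F slide [  1.9  -1.6 -12.3] M slide [-0.3  -0.51 -0.04] w 13.9 gf 35.0 j [-22.8  24.9 112.6  -0.   42.5 -98.3]
t 9.88 tcp slide mm [1.600e+00 1.000e-01 1.114e+02] grasp [1.600e+00 1.000e-01 1.224e+02] yaw tool x in slide rad 2.939 tilt [ 3.e-04 -1.e-04 -1.e+00]
F slide [  2.6  -1.2 -11.7] M slide [-0.31 -0.43  0.02] w 13.9 gf 35.0 j [-22.8  24.9 112.6  -0.   42.5 -86.9]
```

```bash
cat > chk.py <<'E'
from h import *
import sys
s=readout.read_state();R=np.array(s["ee_rot"]);q=np.load("q.npy")
a=3.139-(np.arctan2(R[1,0],R[0,0])-q[2])%(2*np.pi)
m=s["wrist_torque"][2]
print("turn",round(a,3),"Mz",round(m,3),"F",np.round(s["contact_force"],1),"z",round(s["eef_pos"][2]*1000,1))
sys.exit(abs(m)>0.09)
E
p="python3 -m pendant"
$p '[[0,0,0,0,0,0.05,5],[0,0,0,0,0,0.05,5],[0,0,0,0,0,0.05,5],[0,0,0,0,0,0.05,5]]' >/dev/null && python3 chk.py && $p '[[0,0,0,0,0,0.05,5],[0,0,0,0,0,0.05,5],[0,0,0,0,0,0.05,5],[0,0,0,0,0,0.02,5],[0,0,0,0,0,0,5]]' >/dev/null && python3 chk.py && for i in 1 ; do $p '[[0,0,0,0,0,0.02,5],[0,0,0,0,0,0.0,5]]' >/dev/null; python3 chk.py; done
```

```text
turn 0.4 Mz -0.02 F [  0.7  -1.5 -11.7] z 111.4False
```

```bash
sed -i 's/sys.exit(.*/sys.exit(int(abs(m)>0.09))/' chk.py
p="python3 -m pendant"
c="python3 chk.py"
$p '[[0,0,0,0,0,0.05,5],[0,0,0,0,0,0.05,5],[0,0,0,0,0,0.05,5],[0,0,0,0,0,0.02,5],[0,0,0,0,0,0,5]]' >/dev/null && $c && $p '[[0,0,0,0,0,0.02,5],[0,0,0,0,0,0.02,5],[0,0,0,0,0,0,5]]' >/dev/null && $c && $p '[[0,0,0,0,0,0.02,5],[0,0,0,0,0,0.02,5],[0,0,0,0,0,0,5]]' >/dev/null && $c && $p '[[0,0,0,0,0,0.02,5],[0,0,0,0,0,0.02,5],[0,0,0,0,0,0,5]]' >/dev/null && $c && $p '[[0,0,0,0,0,0.02,5],[0,0,0,0,0,0.02,5],[0,0,0,0,0,0,5]]' >/dev/null && $c && $p '[[0,0,0,0,0,0.02,5],[0,0,0,0,0,0.02,5],[0,0,0,0,0,0,5]]' >/dev/null && $c && $p '[[0,0,0,0,0,0.02,5],[0,0,0,0,0,0.02,5],[0,0,0,0,0,0,5]]' >/dev/null && $c
```

```text
turn 0.569 Mz -0.019 F [  1.6  -1.7 -11.8] z 111.4
turn 0.61 Mz 0.021 F [  1.9  -0.8 -11.5] z 111.5
turn 0.65 Mz 0.05 F [  1.2   0.3 -11.5] z 111.5
turn 0.69 Mz -0.019 F [  1.5  -0.3 -11.4] z 111.5
turn 0.73 Mz -0.011 F [  2.   -0.1 -11.6] z 111.4
turn 0.77 Mz 0.013 F [  1.5   0.7 -11.4] z 111.5
turn 0.81 Mz 0.011 F [  2.2   0.7 -11.5] z 111.5
```

```bash
p="python3 -m pendant"
c="python3 chk.py"
$p '[[0,0,0,0,0,0.02,5],[0,0,0,0,0,0.02,5],[0,0,0,0,0,0,5]]' >/dev/null && $c && $p '[[0,0,0,0,0,0.02,5],[0,0,0,0,0,0.02,5],[0,0,0,0,0,0,5]]' >/dev/null && $c && $p '[[0,0,0,0,0,0.02,5],[0,0,0,0,0,0.02,5],[0,0,0,0,0,0,5]]' >/dev/null && $c && $p '[[0,0,0,0,0,0.02,5],[0,0,0,0,0,0.02,5],[0,0,0,0,0,0,5]]' >/dev/null && $c && $p '[[0,0,0,0,0,0.02,5],[0,0,0,0,0,0.02,5],[0,0,0,0,0,0,5]]' >/dev/null && $c && $p '[[0,0,0,0,0,0.02,5],[0,0,0,0,0,0.02,5],[0,0,0,0,0,0,5]]' >/dev/null && $c && $p '[[0,0,0,0,0,0.02,5],[0,0,0,0,0,0.02,5],[0,0,0,0,0,0,5]]' >/dev/null && $c&& $p '[[0,0,0,0,0,0.02,5],[0,0,0,0,0,0.02,5],[0,0,0,0,0,0,5]]' >/dev/null && $c
```

```text
turn 0.85 Mz -0.025 F [  1.8   0.4 -11.6] z 111.5
turn 0.89 Mz 0.025 F [  2.3   0.5 -12.1] z 111.5
turn 0.93 Mz -0.031 F [  1.5   2.4 -12.3] z 111.5
turn 0.97 Mz 0.164 F [  2.4   1.2 -11.7] z 111.5
```

```bash
p="python3 -m pendant"
c="python3 chk.py"
$p '[[0,0,0,0,0,0,5]]' >/dev/null ; $c ; $p '[[0,0,0,0,0,-0.03,5],[0,0,0,0,0,-0.03,5],[0,0,0,0,0,-0.02,5],[0,0,0,0,0,0,5]]' >/dev/null; $c
$p '[[0,0,1.5,0,0,0,5],[0,0,1.0,0,0,0,5],[0,0,1,0,0,0,5],[0,0,0,0,0,0,5]]' >/dev/null ; $c
```

```text
turn 0.97 Mz 0.197 F [  2.3   0.4 -11.3] z 111.5
turn 0.89 Mz -0.016 F [  3.1   1.4 -11.8] z 111.5
turn 0.89 Mz 0.003 F [  2.5   1.4 -10.1] z 107.9
```

```bash
p="python3 -m pendant"
c="python3 chk.py"
$p '[[0,0,1,0,0,0,5],[0,0,0,0,0,0,5]]' >/dev/null ; $c 
$p '[[0,0,1,0,0,0,5],[0,0,0,0,0,0,5]]' >/dev/null ; $c
$p '[[0,0,0.6,0,0,0,5],[0,0,0,0,0,0,5]]' >/dev/null ; $c
```

```text
turn 0.89 Mz 0.026 F [  2.6   1.5 -10.3] z 107.0
turn 0.89 Mz 0.043 F [  2.4   1.2 -10.1] z 105.9
turn 0.89 Mz 0.055 F [ 1.   1.9 -5.7] z 105.6
```

```bash
p="python3 -m pendant"
c="python3 chk.py"
$p '[[0,0,0.6,0,0,0,5],[0,0,0,0,0,0,5]]' >/dev/null ; $c 
$p '[[0,0,0,0,0,0,10],[0,0,0,0,0,0,15],[0,0,0,0,0,0,22],[0,0,0,0,0,0,32],[0,0,0,0,0,0,32],[0,0,0,0,0,0,32]]' 5 ; $c
```

```text
turn 0.89 Mz -0.005 F [-1.7  2.2  4.9] z 105.5
time: 17.62
eef_pos: [0.4727, -0.1858, 0.1047]
ee_rot: [[-0.415, 0.91, -0.0], [0.91, 0.415, -0.0], [-0.0, -0.0, -1.0]]
contact_force: [0.3, -0.3, -0.3]
grip_width: 0.0283
grip_force: 0.0
turn 0.89 Mz 0.039 F [ 0.3 -0.3 -0.3] z 104.7
```

```bash
p="python3 -m pendant"
$p '[[0,0,-5,0,0,0,32],[0,0,-20,0,0,0,32],[0,0,-30,0,0,0,32],[0,0,-30,0,0,0,40],[0,0,0,0,0,-0.15,40],[0,0,0,0,0,-0.15,40],[0,0,0,0,0,-0.15,40],[0,0,0,0,0,-0.15,40],[0,0,0,0,0,-0.15,40],[0,0,0,0,0,-0.14,40],[0,0,0,0,0,0,40]]' >/dev/null
$p '[[-12,21,0,0,0,0,40],[-12,21,0,0,0,0,40],[-12,21,0,0,0,0,40],[-12,22,0,0,0,0,40],[0,0,0,0,0,0,40],[0,0,0,0,0,0,40]]' >/dev/null; python3 st.py
python3 - <<'E'
from plant import vision
import cv2, numpy as np
b=vision.capture("side")["img"][80:200,215:335,::-1]
cv2.imwrite("pics/c4.png",cv2.resize(b,(600,600),interpolation=cv2.INTER_CUBIC))
E
```

```text
t 19.75 tcp slide mm [ 49.4  84.6 189.7] grasp [ 49.4  84.6 200.7] yaw tool x in slide rad 3.138 tilt [ 6.e-04 -3.e-04 -1.e+00]
F slide [0.2 0.2 0.4] M slide [ 0.09 -0.11  0.03] w 35.2 gf 0.0 j [-13.3  21.2 104.5  -0.   54.3 -88.8]
```

View pics/c4.png

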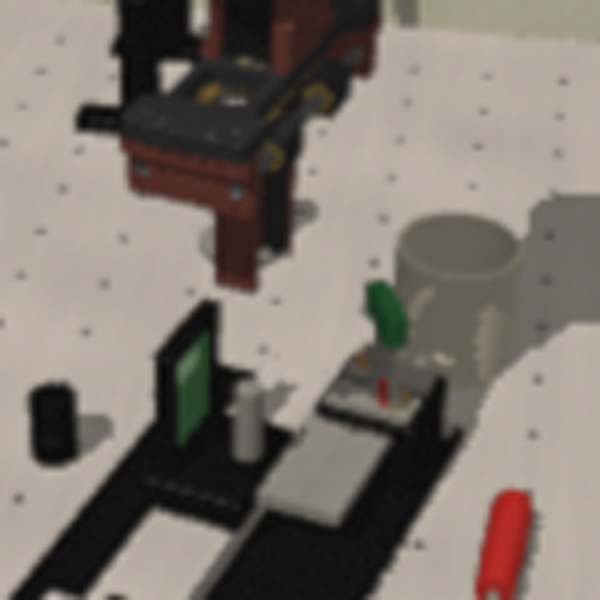

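The green knob stands turned and raised in the pocket at (386,315). The gripper is above the post, whose top is at (248,385). Descend and grip gently.

```bash
p="python3 -m pendant"
$p '[[0,0,20,0,0,0,40],[0,0,25,0,0,0,40],[0,0,20,0,0,0,40],[0,0,15,0,0,0,40],[0,0,10,0,0,0,40],[0,0,10,0,0,0,40],[0,0,6,0,0,0,40],[0,0,0,0,0,0,40]]' 4 >/dev/null; python3 st.py
$p '[[0,0,0,0,0,0,25],[0,0,0,0,0,0,17],[0,0,0,0,0,0,12],[0,0,0,0,0,0,12],[0,0,0,0,0,0,12]]' 4 >/dev/null; python3 st.py
```

```text
t 20.8 tcp slide mm [49.8 85.  83.5] grasp [49.8 85.  94.5] yaw tool x in slide rad 3.139 tilt [ 5.e-04 -0.e+00 -1.e+00]
F slide [-0.2  0.5  0.7] M slide [ 0.03 -0.14  0.01] w 34.7 gf 0.0 j [-13.3  30.5 107.5  -0.   42.  -88.8]
t 21.43 tcp slide mm [50.1 85.  84.1] grasp [50.1 85.  95.1] yaw tool x in slide rad 3.139 tilt [-6.e-04  0.e+00 -1.e+00]
F slide [-0.9  0.7  4.6] M slide [ 0.07 -0.08 -0.02] w 15.8 gf 4.0 j [-13.3  30.5 107.5   0.   42.  -88.8]
```

```bash
p="python3 -m pendant"
$p '[[0,0,0,0,0,0,10],[0,0,0,0,0,0,10],[0,1,0,0,0,0,10],[0,2,0,0,0,0,10],[0,3,0,0,0,0,10],[0,4,0,0,0,0,10],[0,0,0,0,0,0,10]]' 15 >/dev/null; python3 st.py
$p '[[0,2,0,0,0,0,10],[0,4,0,0,0,0,10],[0,4,0,0,0,0,10],[0,4,0,0,0,0,10],[0,4,0,0,0,0,10],[0,4,0,0,0,0,10],[0,4,0,0,0,0,10],[0,4,0,0,0,0,10],[0,3,0,0,0,0,10],[0,2,0,0,0,0,10],[0,0,0,0,0,0,10]]' >/dev/null; python3 st.py
```

```text
t 22.3 tcp slide mm [50.2 95.  84.1] grasp [50.2 95.  95.1] yaw tool x in slide rad 3.139 tilt [-6.e-04 -1.e-04 -1.e+00]
F slide [-1.1  0.2  5. ] M slide [0.05 0.03 0.  ] w 15.5 gf 15.0 j [-12.2  30.5 107.4  -0.   42.  -87.8]
t 23.68 tcp slide mm [ 50.4 129.9  84.1] grasp [ 50.4 129.9  95.1] yaw tool x in slide rad 3.139 tilt [-8.e-04 -1.e-04 -1.e+00]
F slide [-0.3 -0.2  5.5] M slide [-0.08 -0.14  0.01] w 15.6 gf 15.0 j [ -8.6  30.7 107.   -0.   42.2 -84.2]
```

```bash
p="python3 -m pendant"
c="python3 st.py"
$p '[[0,2,0,0,0,0,10],[0,4,0,0,0,0,10],[0,4,0,0,0,0,10],[0,4,0,0,0,0,10],[0,4,0,0,0,0,10],[0,4,0,0,0,0,10],[0,4,0,0,0,0,10],[0,4,0,0,0,0,10],[0,4,0,0,0,0,10],[0,3,0,0,0,0,10],[0,2,0,0,0,0,10],[0,1,0,0,0,0,10],[0,0,0,0,0,0,10]]' >/dev/null; $c
$p '[[0,1,0,0,0,0,10],[0,1,0,0,0,0,10]]' >/dev/null; $c
$p '[[0,1,0,0,0,0,10],[0,0.5,0,0,0,0,10]]' >/dev/null; $c
$p '[[0,0.5,0,0,0,0,10],[0,0.5,0,0,0,0,10]]' >/dev/null; $c
```

```text
t 25.3 tcp slide mm [ 50.6 169.9  84.1] grasp [ 50.6 169.9  95.1] yaw tool x in slide rad 3.139 tilt [-9.e-04 -1.e-04 -1.e+00]
F slide [-0.6 -1.6  5.7] M slide [-0.17 -0.14 -0.02] w 15.8 gf 15.0 j [ -4.6  31.1 106.2  -0.   42.7 -80.1]
t 25.55 tcp slide mm [ 50.6 171.7  84.1] grasp [ 50.6 171.7  95.1] yaw tool x in slide rad 3.139 tilt [-9.e-04 -3.e-04 -1.e+00]
F slide [ 0.5 -3.4  5.2] M slide [-0.38 -0.13 -0.06] w 15.7 gf 15.0 j [ -4.4  31.1 106.2  -0.   42.7 -79.9]
t 25.8 tcp slide mm [ 50.6 173.2  84.1] grasp [ 50.6 173.2  95.1] yaw tool x in slide rad 3.139 tilt [-9.e-04 -3.e-04 -1.e+00]
F slide [ 0.8 -3.2  5.2] M slide [-0.35 -0.2  -0.02] w 15.7 gf 15.0 j [ -4.3  31.1 106.1  -0.   42.7 -79.7]
t 26.05 tcp slide mm [ 50.6 174.2  84.1] grasp [ 50.6 174.2  95.1] yaw tool x in slide rad 3.139 tilt [-9.e-04 -3.e-04 -1.e+00]
F slide [ 0.7 -2.5  5.2] M slide [-0.38 -0.16 -0.02] w 15.6 gf 15.0 j [ -4.2  31.1 106.1  -0.   42.7 -79.7]
```

```bash
p="python3 -m pendant"
c="python3 st.py"
$p '[[0,0.5,0,0,0,0,10],[0,0,0,0,0,0,10]]' >/dev/null; $c
$p '[[0,0.5,0,0,0,0,10],[0,0,0,0,0,0,10]]' >/dev/null; $c
$p '[[0,0.5,0,0,0,0,10],[0,0,0,0,0,0,10]]' >/dev/null; $c
```

```text
t 26.3 tcp slide mm [ 50.6 174.7  84.1] grasp [ 50.6 174.7  95.1] yaw tool x in slide rad 3.139 tilt [-9.e-04 -3.e-04 -1.e+00]
F slide [ 0.7 -1.9  5.1] M slide [-0.37 -0.18 -0.02] w 16.1 gf 15.0 j [ -4.1  31.1 106.1  -0.   42.7 -79.6]
t 26.55 tcp slide mm [ 50.6 175.2  84.1] grasp [ 50.6 175.2  95.1] yaw tool x in slide rad 3.139 tilt [-9.e-04 -3.e-04 -1.e+00]
F slide [-0.  -2.8  5.5] M slide [-0.36 -0.18 -0.01] w 15.4 gf 15.0 j [ -4.1  31.1 106.1  -0.   42.7 -79.5]
t 26.8 tcp slide mm [ 50.6 175.6  84.1] grasp [ 50.6 175.6  95.1] yaw tool x in slide rad 3.139 tilt [-9.e-04 -5.e-04 -1.e+00]
F slide [ 0.6 -3.3  4.5] M slide [-0.44 -0.2  -0.04] w 16.0 gf 15.0 j [-4.000e+00  3.120e+01  1.061e+02 -1.000e-01  4.270e+01 -7.950e+01]
```

```bash
p="python3 -m pendant"
c="python3 st.py"
$p '[[0,0.5,0,0,0,0,10],[0,0,0,0,0,0,10]]' >/dev/null; $c
$p '[[0,0.5,0,0,0,0,10],[0,0,0,0,0,0,10]]' >/dev/null; $c
```

```text
t 27.05 tcp slide mm [ 50.6 176.   84.1] grasp [ 50.6 176.   95.1] yaw tool x in slide rad 3.139 tilt [-8.e-04 -6.e-04 -1.e+00]
F slide [ 0.3 -3.7  6.2] M slide [-0.54 -0.2   0.02] w 15.6 gf 15.0 j [-4.000e+00  3.120e+01  1.061e+02 -1.000e-01  4.270e+01 -7.940e+01]
t 27.3 tcp slide mm [ 50.6 176.4  84.1] grasp [ 50.6 176.4  95.1] yaw tool x in slide rad 3.139 tilt [-8.e-04 -7.e-04 -1.e+00]
F slide [ 0.7 -3.9  4.6] M slide [-0.67 -0.19  0.07] w 15.4 gf 15.0 j [-3.90e+00  3.12e+01  1.06e+02 -1.00e-01  4.28e+01 -7.94e+01]
```

Contact shows at about y = 175.3: the moment climbs and the steps shorten. I'll relieve the arm strain and let go.

```bash
p="python3 -m pendant"
c="python3 st.py"
$p '[[0,-0.5,0,0,0,0,10],[0,0,0,0,0,0,10],[0,0,0,0,0,0,10]]' 6 >/dev/null; $c
$p '[[0,0,0,0,0,0,20],[0,0,0,0,0,0,25],[0,0,0,0,0,0,35],[0,0,0,0,0,0,40],[0,0,0,0,0,0,40]]' >/dev/null; $c
$p '[[0,0,-5,0,0,0,40],[0,0,-15,0,0,0,40],[0,0,-25,0,0,0,40],[0,0,-30,0,0,0,40],[0,0,-30,0,0,0,40],[0,0,-20,0,0,0,40],[30,0,0,0,0,0,40],[40,0,0,0,0,0,40],[40,0,0,0,0,0,40],[0,0,0,0,0,0,40]]' >/dev/null; $c
python3 - <<'E'
from plant import vision
import cv2, numpy as np
a=vision.capture("top")["img"][140:240,215:335,::-1]
b=vision.capture("side")["img"][120:240,200:330,::-1]
cv2.imwrite("pics/c5.png",np.hstack([cv2.resize(a,(400,333),interpolation=cv2.INTER_CUBIC),cv2.resize(b,(400,333),interpolation=cv2.INTER_CUBIC)]))
E
```

```text
t 27.68 tcp slide mm [ 50.6 176.3  84.1] grasp [ 50.6 176.3  95.1] yaw tool x in slide rad 3.139 tilt [-1.e-03 -1.e-04 -1.e+00]
F slide [ 1.  -2.4  5.1] M slide [-0.34 -0.24  0.02] w 15.8 gf 6.0 j [ -3.9  31.2 106.   -0.   42.7 -79.5]
t 28.3 tcp slide mm [ 50.1 176.5  83.7] grasp [ 50.1 176.5  94.7] yaw tool x in slide rad 3.139 tilt [ 1.e-04  0.e+00 -1.e+00]
F slide [ 0.  -0.7 -0.3] M slide [ 0.04 -0.1  -0.01] w 35.0 gf 0.0 j [ -3.9  31.2 106.1   0.   42.7 -79.5]
t 29.55 tcp slide mm [-62.2 176.6 209.6] grasp [-62.2 176.6 220.6] yaw tool x in slide rad 3.14 tilt [ 5.e-04 -1.e-04 -1.e+00]
F slide [ 0.6 -0.1 -0.5] M slide [ 0.1  -0.16  0.03] w 35.0 gf 0.0 j [ -1.4  11.6 115.3   0.   53.2 -76.9]
```

View pics/c5.png

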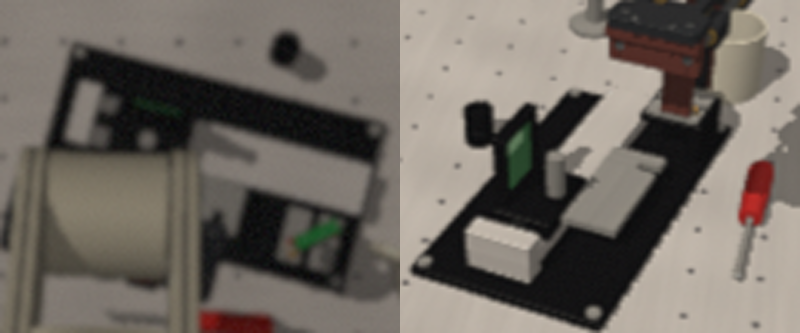

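Top view: the knob is still turned and retracted at (318,236), and the carriage (post at 148,138) has reached the end block. Side view agrees. The arm touches nothing.

```bash
python3 -c "
from plant import finish_job
print(finish_job())"
```

```text
the job is handed in; nothing more can be done
None
```

The job is handed in: by force readings and camera views, the plunger sits retracted in the rest pocket, the carriage rests lightly against the buffer (about 91 mm of travel, post released), and the arm is clear.

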